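Cap the polishing spindle

ROBOT

A 6-joint arm with a two-finger parallel gripper is mounted at the origin on the work surface. World frame = base frame: x ahead of the robot, y to its left, z up, the work surface at z = 0. Lengths are in mm, angles in rad, forces in N, time in s.
With the tool pointing down it reaches from about 325 to 775 mm from the base axis. Payload 5.5 kg.
Tool frame: the origin (TCP) lies midway between the tips of the shut fingers; the grasp point (between the pads) lies 19 mm behind it; z points along the fingers, y is the direction in which the jaws open and shut (so a half turn about z gives the same grasp; the last joint's range is limited). The gripper opens to 88 mm and grips with 3 to 60 N. Pads are 20 mm wide; open, the fingers measure 115 mm over their backs; the gripper's body (75 mm by 178 mm) begins 61 mm behind the grasp point.
Start: joints at [-0.057, 0.091, 1.231, -0, 1.82, -0.057], TCP at [600.013, -0.003, 194.831] pointing down, gripper open.
Joint ranges: [-2.87, 2.87], [-0.86, 2.18], [0.17, 2.46], [-1.51, 4.65], [0.06, 2.69], [-2.65, 2.65]. Speed limits (rad/s): [2.57, 2.57, 3.01, 3.14, 3.14, 3.14].

INTERFACE

Orientations are given as [roll, pitch, yaw] about the fixed x, y, z axes, in that order (R = Rz(yaw) Ry(pitch) Rx(roll)).
In Python, from bench import arm gives the robot as it stands. The module is installed in compiled form; this text tells all that it offers.
- The arm moves only by the tool apply_moves, never from a script. Its argument "motion" is a list of rows, each an object with "grip": the opening, from 0 (shut) to 1 (fully open); "linear": the shift along the tool's x, y, z in mm, a list of three; "turn": the turn about the tool's z in rad. A call has 1 to 12 rows; each row shifts and turns the commanded pose from where the row before left it, along the tool's axes as they then stand; what a row does not reach is not made up. A row lasts 1/8 s, in which the tool goes at most 62.5 mm and 10.7 degrees, less where a joint would pass 70% of its speed; a pose out of reach is approached as far as the arm can. A call with a gripper value outside its range is refused whole. The fingers move at their own pace and stop on an object; "newtons" is the grip in N (left out, the last holds). Time passes only in rows, so rows that do not move let the fingers close. It gives the time, the measured TCP pose, the force and the opening at its end, in the units of the state.
- arm.get_state(): the state, without advancing time (a new reading comes with each control period).
- arm.capture(name): name is "scene" or "side" or "wrist"; returns the picture (384x512x3 uint8, red, green, blue); there is no depth.
- arm.calibration(name): a dict with "intrinsics" (3x3 intrinsics, pixels), "D" ([k1, k2, p1, p2, k3] as OpenCV has them; the pictures are not rectified), "rvec" (rotation vector, rad) and "tvec" (3), from world to camera coordinates, as OpenCV has them. Camera axes: x right, y down, z forward; pixel columns grow to the right and rows downward; lengths in mm; the calibration is good to about 2 mm. A picture is of the moment at which its call begins: read the wrist's pose just before it. calibration takes no time and is no camera call; for the wrist camera it gives the pose at the moment of the call.
- arm.finish_job(): hands the job in, once; it reports no verdict.
Trained networks look in the newest picture that a camera, given by its name, has taken for a name from the list of things; names that differ only in an ending like _2 or _b are one class to them, and where a whole thing is asked for, a point or a joint stands for the part that bears it (a point fixed in the world has none). Each returns a list of dicts, best first, with "conf" (0 to 1); they miss things now and then, are a little off and sometimes report something else, mostly with a low value. They report only what shows in the picture. A call takes as long as a camera call. They do not tell look-alikes from the thing itself.
- arm.cut_out(label, camera): "pixels" (384x512 bool, what is visible of it) and "at" ([column, row] in pixels, amid what is visible of it).
The state is a dict: "time": time; "joints": joint angles; "dq": joint speeds; "tau": joint torques, N m; "eef_pos": TCP position; "tcp_rot": TCP orientation; "wrist_force": force on the tool from outside, world axes, zero at the start; "moment": the same for the moment, N m; "gripper_width": opening from 0.0 (shut) to 1.0 (fully open).
Only numpy, scipy, OpenCV 4.12 (cv2) and the standard library are available. Lean on these libraries where they do the work, as an engineer would, in place of code of your own. Each camera call takes 0.05 s, during which the arm holds its last target.

TASK

Fit the brass axle cap onto the upright shaft of the little polishing spindle and press it straight down until it has bitten and clamps the pink rubber wheel firmly, then let go. Stop as soon as it is tight, without squashing the rubber, and leave the other things on the bench where they are.

Things in the scene. Friction and masses are not known exactly. Their poses are not given: they have to be found in the camera images.
- cap_mid (a point): Centre (half-way up, on the axis) of the brass axle cap, 28 mm diameter, 28 mm tall, 40 g, mouth down (z up, to its closed flat top). Hole from below 13.5 mm wide, 24 mm deep. Goes on this way up: rim free to 7 mm below the tip, then the teeth bite, 7 to 17 N; past 12 mm it slides steadily at 4 to 10 N (differs per run; up to 14 N if pushed off-centre). Stays where pushed.
- shaft_tip (a point): Top end of the polishing spindle's shaft, on its axis. The shaft is plain steel, fixed, upright, 12 mm diameter, its last 5 mm tapering to 6 mm. It stands on a fixed aluminium block 80 x 80 x 38 mm whose underside is 76 mm below this point.
- wheel: Pink rubber wheel on the shaft, 60 mm diameter, with a 38 mm steel washer on top. Origin: axis, on the block's top, 38 mm below the shaft tip. The rubber is worn: the washer's top, where the cap's rim must press, is 15 to 20 mm below the tip (differs, not measured: feel it). Yields 1 mm per 12 N. A clamp of 6 N on it, over the sliding force, is right; under 3 N is loose, over 14 N spoils it.
- spare_wheel: Bystander: loose spare rubber wheel lying flat, 48 mm diameter, 12 mm thick, pink, origin at centre of underside.
- bench_block: Bystander: loose dark steel bench block, 70 x 70 x 25 mm, origin at centre of underside.
- burr_box: Bystander: open white plastic box of burrs, 60 (x) x 80 (y) x 30 mm, origin at centre of underside.
Mind the look-alikes: they are no part of the job. Of the things that look like the part that bears cap_mid, take the one that is farthest to the robot's right at the start. Several things look just like the part that bears shaft_tip: the one meant starts nearest to the robot's base.

How it is judged (in metres and radians):
On the way:
1. the cap is started squarely on the shaft's end, its rim at least 3 mm below the tip and not yet down on the wheel (horizontal distance between cap_mid and shaft_tip below 0.004 m and z of cap_mid in the frame of shaft_tip below 0.011 m and angle between cap_mid's own z axis and vertical below 0.2 rad and contact force between cap and wheel below 1 N).
At the end, for the whole second after the job is handed in: The cap, let go, sits upright (within 0.1 rad) and centred (within 3 mm) on the shaft, at rest, its rim down on the wheel's washer and still clamping the wheel with more than 3 N by its own bite (contact force between cap and wheel above 3 N and horizontal distance between cap_mid and shaft_tip below 0.003 m and angle between cap_mid's own z axis and vertical below 0.1 rad and z of cap_mid in the frame of shaft_tip below 0.002 m and linear speed of cap below 0.01 m/s); the robot touches nothing.
It fails at once if the cap presses on the rubber wheel with more than 14 N (contact force between cap and wheel above 14 N).
It fails at once if the spare wheel is moved by more than 20 mm (distance of spare_wheel from where it was at the start of the episode above 0.02 m).
It fails at once if the bench block is moved by more than 20 mm (distance of bench_block from where it was at the start of the episode above 0.02 m).
It fails at once if the burr box is moved by more than 20 mm (distance of burr_box from where it was at the start of the episode above 0.02 m).
It also fails if it takes over 61 s, if anything falls off the work surface, if the arm or the gripper's body presses on something with over 40 N, if the wrist force passes 120 N, or if a joint passes its speed limit or range.

## Working session

There is one attempt and no reset: what is moved stays moved. The work goes in short steps, Python scripts to look and compute and a tool call to move; the robot and the scene stay as the last step left them, time stands still between calls to the robot, and variables do not carry over. Pictures are saved under pics/ and viewed, and the job is handed in when it is done.

Besides the shell and the picture viewer there is one more tool, called after ">>>" as name(argument=value, ...), one argument or row to a line, values as JSON. apply_moves: Moves the arm, as the interface text tells. Its arguments: {"type":"object","properties":{"motion":{"type":"array","items":{"type":"object","properties":{"grip":{"type":"number"},"linear":{"type":"array","items":{"type":"number"}},"turn":{"type":"number"}}}},"newtons":{"type":"number"}},"required":["motion"]}

```bash
mkdir -p pics; cat > h.py <<'E'
import numpy as np, cv2
from bench import arm
def save(img,n): cv2.imwrite('pics/'+n+'.png', img[:,:,::-1])
def cal(n):
    c=arm.calibration(n); return [np.array(c[k],float) for k in ('intrinsics','D','rvec','tvec')]
def ray(c,px):
    K,D,r,t=c; u=cv2.undistortPoints(np.array([[px]],float),K,D)[0,0]
    R=cv2.Rodrigues(r)[0]; d=R.T@np.array([u[0],u[1],1]); o=-R.T@t.ravel(); return o,d/np.linalg.norm(d)
def atz(c,px,z):
    o,d=ray(c,px); return o+d*(z-o[2])/d[2]
def tri(rs):
    A=np.zeros((3,3));b=np.zeros(3)
    for o,d in rs:
        P=np.eye(3)-np.outer(d,d);A+=P;b+=P@o
    x=np.linalg.solve(A,b); return x,[np.linalg.norm((np.eye(3)-np.outer(d,d))@(x-o)) for o,d in rs]
def proj(c,p):
    K,D,r,t=c; return cv2.projectPoints(np.array([p],float),r,t,K,D)[0][0,0]
E
python3 - <<'E'
from h import *
print(arm.get_state())
for n in ('scene','side','wrist'):
    save(arm.capture(n),n+'0')
    c=cal(n); o,_=ray(c,(256,192)); print(n,o.round(0),atz(c,(256,192),0).round(0))
    for l in ('cap_mid','shaft_tip','wheel','spare_wheel','bench_block','burr_box'):
        for d in arm.cut_out(l,n): print(l,round(d['conf'],2),np.round(d['at'],1),d['pixels'].sum(),atz(c,d['at'],20).round(0))
E
```

```text
{'time': 0.0, 'joints': array([-5.67235890e-02,  9.18779387e-02,  1.23186642e+00,  6.18963632e-06,
        1.81984683e+00, -5.66935834e-02]), 'dq': array([ 4.05099825e-05, -6.57714104e-04,  1.16193617e-03,  2.52670956e-03,
        1.01078650e-03,  1.86632831e-04]), 'tau': array([-3.13584051e-04, -4.46447504e+01, -4.06449509e+01,  6.96761138e-02,
        2.93726998e-02, -1.50731516e-04]), 'eef_pos': array([5.99635801e+02, 7.01607182e-03, 1.93706540e+02]), 'tcp_rot': array([-3.13959767e+00, -1.19235284e-04,  1.57076772e+00]), 'wrist_force': array([ 0.23690595,  0.31491076, -0.9351656 ]), 'moment': array([ 0.00369812, -0.0038301 ,  0.027365  ]), 'gripper_width': 1.0011992830693515}
scene [1028.  297.  494.] [ 517. -110.    0.]
cap_mid 0.78 [357.5 223.7] 233 [495. 125.  20.]
cap_mid 0.65 [389.1 247.3] 313 [518. 197.  20.]
shaft_tip 0.86 [219.2 181.3] 1460 [ 558. -184.   20.]
wheel 0.64 [293.5 183.7] 405 [461. -47.  20.]
wheel 0.57 [219.4 170.7] 384 [ 526. -214.   20.]
wheel 0.31 [231.9 256.1] 1537 [711. -10.  20.]
spare_wheel 0.92 [371.6 302.1] 791 [648. 221.  20.]
spare_wheel 0.34 [356.
[... 371 characters left out ...]
  20.]
wheel 0.76 [274.2 244. ] 501 [ 569. -176.   20.]
wheel 0.59 [205.1 217.5] 407 [518.  -8.  20.]
spare_wheel 0.55 [180.7 159.8] 192 [618. 203.  20.]
bench_block 0.58 [266.3 185. ] 805 [702. -29.  20.]
burr_box 0.86 [317.5 300.7] 1493 [ 518. -336.   20.]
wrist [601.  84. 385.] [602. -32.   0.]
cap_mid 0.75 [140.4  58.4] 775 [482. 119.  20.]
shaft_tip 0.71 [216.7 301.1] 3802 [ 550. -175.   20.]
shaft_tip 0.61 [166.6 188.7] 6167 [497. -22.  20.]
wheel 0.83 [211.5 317.1] 798 [ 542. -200.   20.]
wheel 0.64 [161.2 199.9] 2286 [490. -36.  20.]
bench_block 0.67 [345.9 190.3] 3852 [706. -24.  20.]
burr_box 0.7 [140.7  58.4] 769 [482. 119.  20.]
burr_box 0.61 [199.8 372.6] 897 [ 521. -294.   20.]
```

View pics/scene0.png

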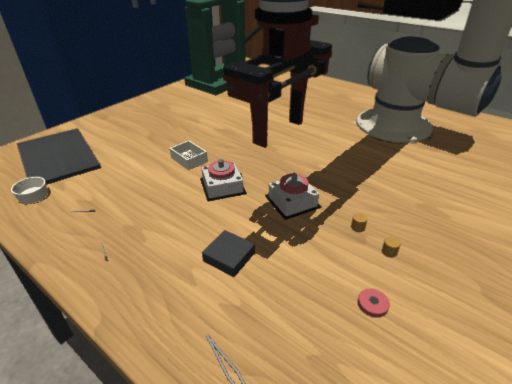

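View pics/side0.png

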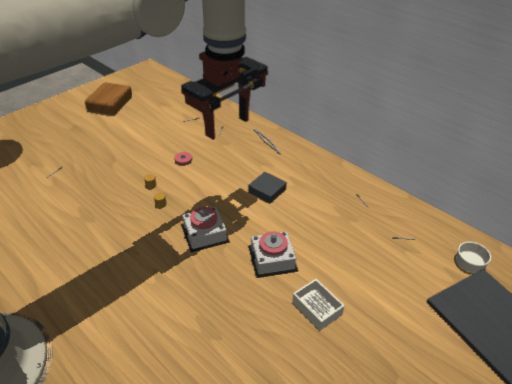

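View pics/wrist0.png

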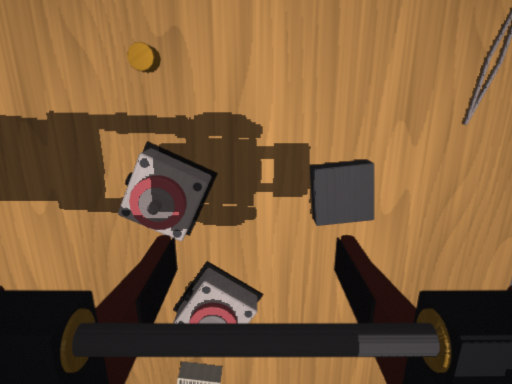

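The wrist picture shows the cap meant at (140,58) and the spindle meant at (160,195). The second cap (scene 389,247) and second spindle (216,310) are the look-alikes. Next I'll place the wrist camera over both.

>>> apply_moves(
  motion=[
    {"grip": 1,"linear": [0,-30,0],"turn": 0},
    {"grip": 1,"linear": [0,-40,0],"turn": 0},
    {"grip": 1,"linear": [0,-30,0],"turn": 0},
    {"grip": 1,"linear": [0,-15,0],"turn": 0},
    {"grip": 1,"linear": [0,0,0],"turn": 0},
    {"grip": 1,"linear": [0,0,0],"turn": 0},
  ],
  newtons=20,
)

```text
time: 1.8
eef_pos: [485.5, -0.0, 194.8]
tcp_rot: [3.141, 0.0, 1.571]
wrist_force: [-0.2, -0.3, 0.4]
gripper_width: 1.001
```

```bash
python3 - <<'E'
from h import *
import pickle
s=arm.get_state(); print(s['time'],s['eef_pos'],s['tcp_rot'])
V={}
for n in ('scene','side','wrist'):
    c=cal(n); img=arm.capture(n); save(img,n+'1'); V[n]=c
    K=c[0]
    for l in ('cap_mid','shaft_tip'):
        for d in arm.cut_out(l,n): print(n,l,round(d['conf'],2),np.round(d['at'],1),d['pixels'].sum(),atz(c,d['at'],14).round(0))
pickle.dump(V,open('v1.pkl','wb'))
E
```

```text
1.8 [ 4.85461332e+02 -1.81597501e-02  1.94837851e+02] [3.14128329e+00 2.03643797e-05 1.57079186e+00]
scene cap_mid 0.66 [389.5 245.2] 307 [506. 194.  14.]
scene cap_mid 0.5 [359.5 222.4] 262 [483. 124.  14.]
scene cap_mid 0.21 [292.4 197.5] 1675 [498. -24.  14.]
scene shaft_tip 0.8 [292.9 196.5] 1618 [495. -26.  14.]
scene shaft_tip 0.77 [220.4 182. ] 1376 [ 553. -186.   14.]
side cap_mid 0.69 [158.3 198.5] 124 [486. 128.  14.]
side cap_mid 0.53 [205.5 216.4] 447 [525.  -1.  14.]
side cap_mid 0.46 [149.6 179.9] 126 [513. 200.  14.]
side shaft_tip 0.74 [204.2 231.9] 1549 [490. -36.  14.]
side shaft_tip 0.66 [271.7 253.7] 1796 [ 548. -188.   14.]
wrist cap_mid 0.93 [251.4  57.3] 650 [482. 120.  14.]
wrist shaft_tip 0.82 [300.6 300.9] 3795 [ 546. -179.   14.]
```

View pics/wrist1.png

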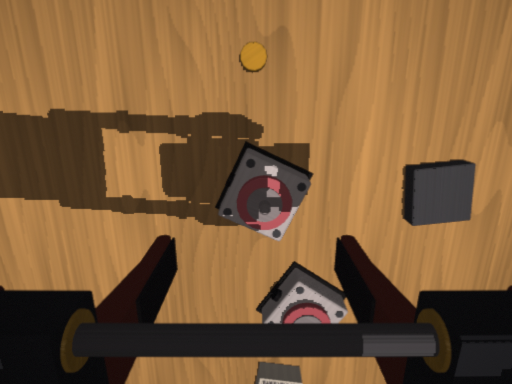

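```bash
python3 - <<'E'
import cv2
a=cv2.imread('pics/scene1.png')[150:270,250:410];b=cv2.imread('pics/side1.png')[140:290,120:320]
cv2.imwrite('pics/crop1.png',cv2.resize(a,None,fx=4.5,fy=4.5,interpolation=cv2.INTER_CUBIC));cv2.imwrite('pics/crop2.png',cv2.resize(b,None,fx=4,fy=4,interpolation=cv2.INTER_CUBIC))
E
```

```text
(no output)
```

View pics/crop1.png

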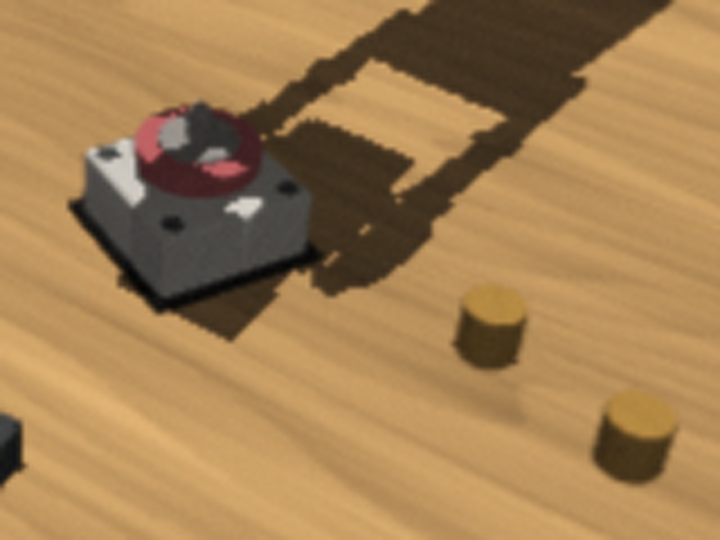

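View pics/crop2.png

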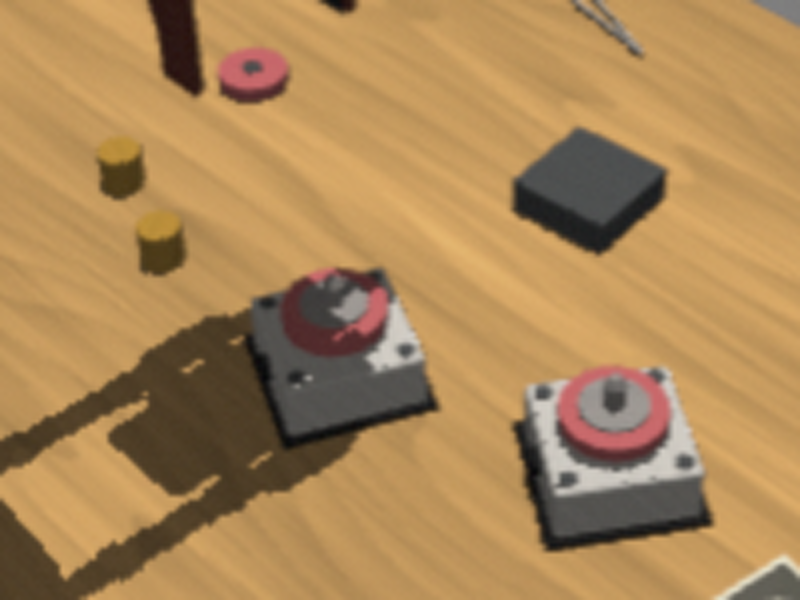

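Both caps stand upright. The cap meant is in the wrist view at (253,56), and the shaft tip is in shadow near (265,207). I'll take a second viewpoint for each.

>>> apply_moves(
  motion=[
    {"grip": 1,"linear": [-30,0,0],"turn": 0},
    {"grip": 1,"linear": [-40,0,0],"turn": 0},
    {"grip": 1,"linear": [-15,0,0],"turn": 0},
    {"grip": 1,"linear": [0,0,0],"turn": 0},
    {"grip": 1,"linear": [0,0,0],"turn": 0},
  ],
)

```text
time: 2.88
eef_pos: [485.1, -84.1, 194.9]
tcp_rot: [3.141, -0.001, 1.571]
wrist_force: [0.8, 0.3, 0.2]
gripper_width: 1.0
```

```bash
python3 - <<'E'
from h import *
import pickle
c=cal('wrist'); img=arm.capture('wrist'); save(img,'wrist2'); pickle.dump(c,open('w2.pkl','wb'))
for n,l in (('wrist1',(200,150,330,250)),('wrist2',(200,20,330,150))):
    a=cv2.imread(f'pics/{n}.png')[l[1]:l[3],l[0]:l[2]]; cv2.imwrite(f'pics/{n}c.png',cv2.resize(np.clip(a.astype(float)*1.6,0,255).astype(np.uint8),None,fx=4.5,fy=4.5,interpolation=cv2.INTER_CUBIC))
print(arm.get_state()['eef_pos'])
c=cal('side'); save(arm.capture('side'),'side2')
a=cv2.imread('pics/side2.png')[190:290,160:320]; cv2.imwrite('pics/side2c.png',cv2.resize(a,None,fx=5,fy=5,interpolation=cv2.INTER_CUBIC))
save(arm.capture('scene'),'scene2')
a=cv2.imread('pics/scene2.png')[140:240,190:340]; cv2.imwrite('pics/scene2c.png',cv2.resize(a,None,fx=5,fy=5,interpolation=cv2.INTER_CUBIC))
E
```

```text
[485.10773461 -84.05108165 194.91163996]
```

View pics/wrist1c.png

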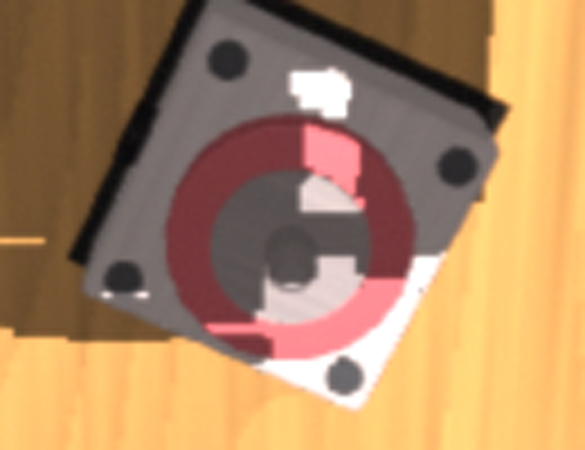

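View pics/wrist2c.png

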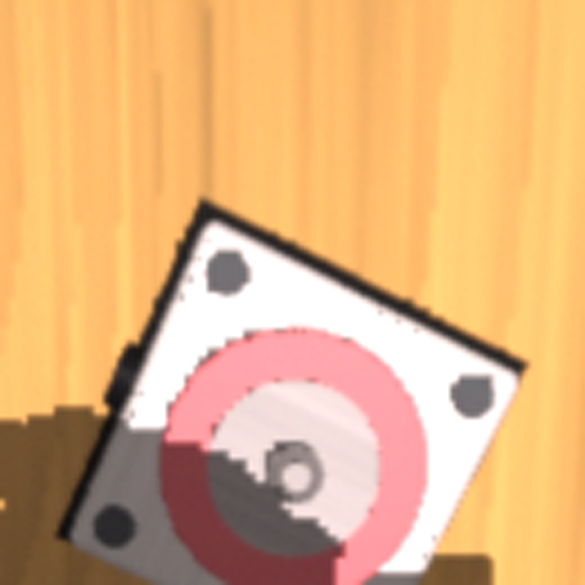

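View pics/side2c.png

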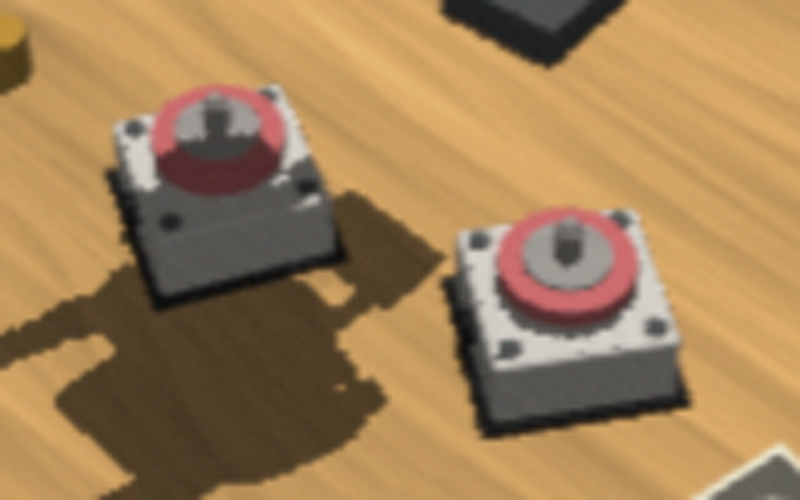

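View pics/scene2c.png

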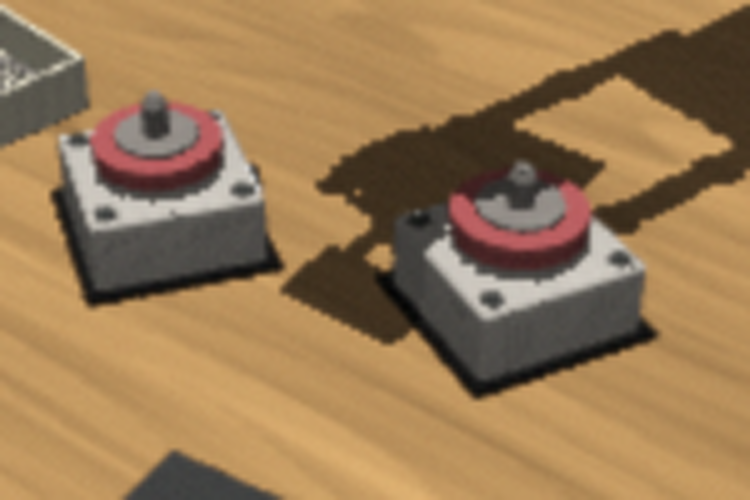

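```bash
python3 - <<'E'
from h import *
import pickle
V=pickle.load(open('v1.pkl','rb')); w2=pickle.load(open('w2.pkl','rb'))
o=.4
tip=[('w2',w2,(266-o,125.8-o)),('w1',V['wrist'],(264.7-o,210.4-o)),('side',V['side'],(203-o,209.6-o)),('scene',V['scene'],(294.4-o,173.6-o))]
x,r=tri([ray(c,p) for _,c,p in tip]);print('tip',x,np.round(r,1))
x,r=tri([ray(c,p) for _,c,p in tip[:2]]);print('tip wrist',x,np.round(r,1))
for n,c,p in tip: print(n,atz(c,p,76).round(1))
# cap tops
cap=[('w1',V['wrist'],(253,56)),('side',V['side'],(120+160/4-o,140+225/4-o)),('scene',V['scene'],(250+493/4.5-o,150+303/4.5-o))]
x,r=tri([ray(c,p) for _,c,p in cap]);print('cap top',x,np.round(r,1))
for n,c,p in cap: print(n,atz(c,p,28).round(1))
E
```

```text
tip [495.35294088 -28.27334546  74.59865731] [0.5 0.4 1.  1.3]
tip wrist [495.27119178 -28.9317311   73.12803705] [0.3 0.3]
w2 [495.5 -28.7  76. ]
w1 [494.9 -27.9  76. ]
side [495.3 -30.   76. ]
scene [496.7 -25.9  76. ]
cap top [484.4483303  120.21599823  27.70029593] [0.8 1.3 1.1]
w1 [483.7 119.8  28. ]
side [485.4 119.2  28. ]
scene [484.4 121.4  28. ]
```

>>> apply_moves(
  motion=[
    {"grip": 1,"linear": [40,0,0],"turn": 0},
    {"grip": 1,"linear": [60,0,0],"turn": 0},
    {"grip": 1,"linear": [40,0,0],"turn": 0},
    {"grip": 1,"linear": [10,0,0],"turn": 0},
    {"grip": 1,"linear": [0,0,0],"turn": 0},
    {"grip": 1,"linear": [0,0,0],"turn": 0},
  ],
)

```text
time: 3.78
eef_pos: [485.1, 64.0, 194.8]
tcp_rot: [-3.142, 0.0, 1.57]
wrist_force: [0.2, 0.2, 0.2]
gripper_width: 1.005
```

```bash
python3 - <<'E'
from h import *
import pickle
c=cal('wrist'); img=arm.capture('wrist'); save(img,'wrist3'); pickle.dump(c,open('w3.pkl','wb'))
print(arm.get_state()['eef_pos'])
for d in arm.cut_out('cap_mid','wrist'): print(round(d['conf'],2),np.round(d['at'],1),d['pixels'].sum(),atz(c,d['at'],28).round(1))
E
```

```text
[485.10904131  63.88757748 194.83070885]
0.74 [250.3 121.4] 557 [480.6 119.2  28. ]
0.62 [276.7  45. ] 715 [507.5 194.   28. ]
```

View pics/wrist3.png

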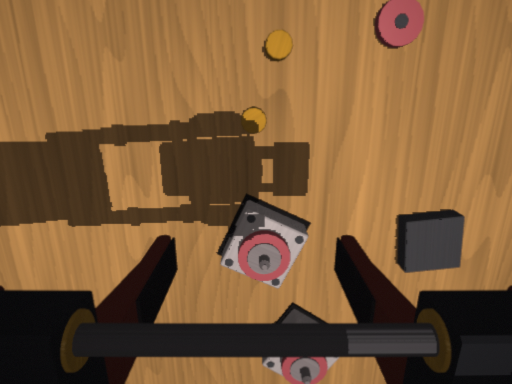

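The cap top is at about (253,120) in this view, and the shaft tip at about (264,263). Now I'll refine the position of both.

```bash
python3 - <<'E'
from h import *
import pickle
V=pickle.load(open('v1.pkl','rb')); w2=pickle.load(open('w2.pkl','rb')); w3=pickle.load(open('w3.pkl','rb'))
a=cv2.imread('pics/wrist3.png')
p=a[95:145,225:285]; q=a[240:280,235:295]
cv2.imwrite('pics/w3c.png',cv2.resize(np.clip(p*1.8,0,255).astype(np.uint8),None,fx=8,fy=8,interpolation=cv2.INTER_CUBIC))
cv2.imwrite('pics/w3d.png',cv2.resize(q,None,fx=8,fy=8,interpolation=cv2.INTER_CUBIC))
E
```

```text
(no output)
```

View pics/w3c.png

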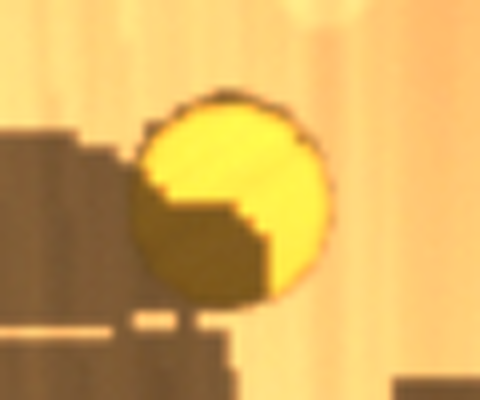

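View pics/w3d.png

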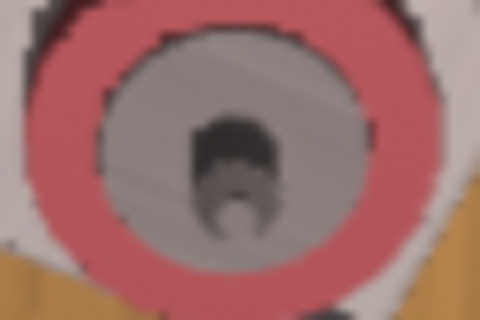

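```bash
python3 - <<'E'
from h import *
import pickle
V=pickle.load(open('v1.pkl','rb')); w2=pickle.load(open('w2.pkl','rb')); w3=pickle.load(open('w3.pkl','rb'))
print(tri([ray(w2,(265.6,125.4)),ray(w3,(264.3,266.8))]), atz(w3,(264.3,266.8),76),atz(w2,(265.6,125.4),76))
print(tri([ray(V['wrist'],(253,56)),ray(w3,(253.9,120.1))]),atz(w3,(253.9,120.1),28))
E
```

```text
(array([495.33721734, -28.72581266,  75.41591622]), [np.float64(0.13817472279291326), np.float64(0.138174722792806)]) [495.18216977 -28.38925038  76.        ] [495.45783461 -28.6732902   76.        ]
(array([484.05772554, 120.23992576,  24.0852181 ]), [np.float64(0.36479143187718094), np.float64(0.36479143187731183)]) [484.44288753 120.54561441  28.        ]
```

Tip is (495.3, −28.6, 76) and the cap is (484.3, 120.3), 28 mm high. Both agree with the text's heights. I'll go over the cap and down.

>>> apply_moves(
  motion=[
    {"grip": 1,"linear": [28,-0.4,20],"turn": 0},
    {"grip": 1,"linear": [28.3,-0.4,30],"turn": 0},
    {"grip": 1,"linear": [0,0,40],"turn": 0},
    {"grip": 1,"linear": [0,0,40],"turn": 0},
    {"grip": 1,"linear": [0,0,30],"turn": 0},
    {"grip": 1,"linear": [0,0,18],"turn": 0},
    {"grip": 1,"linear": [0,0,8],"turn": 0},
    {"grip": 1,"linear": [0,0,0],"turn": 0},
    {"grip": 1,"linear": [0,0,0],"turn": 0},
  ],
)

```text
time: 5.0
eef_pos: [485.1, 121.4, 10.3]
tcp_rot: [3.139, -0.0, 1.571]
wrist_force: [-0.5, -0.5, 0.6]
gripper_width: 1.002
```

```bash
python3 - <<'E'
from h import *
s=arm.get_state();print(s['eef_pos'])
for n,b in (('side',(120,130,220,230)),('scene',(310,150,430,270))):
    save(arm.capture(n),n+'3'); a=cv2.imread(f'pics/{n}3.png')[b[1]:b[3],b[0]:b[2]]; cv2.imwrite(f'pics/{n}3c.png',cv2.resize(a,None,fx=5,fy=5,interpolation=cv2.INTER_CUBIC))
E
```

```text
[485.13409023 121.40181385  10.25452493]
```

View pics/side3c.png

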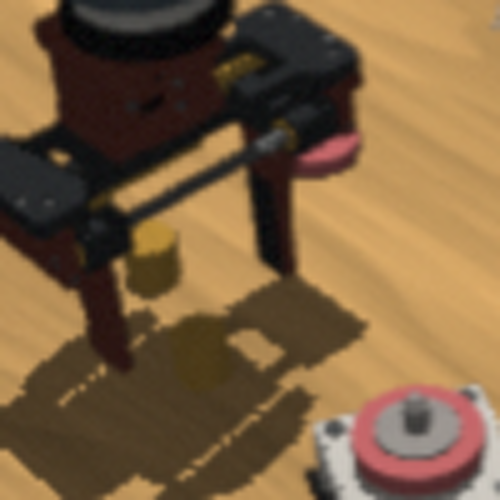

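View pics/scene3c.png

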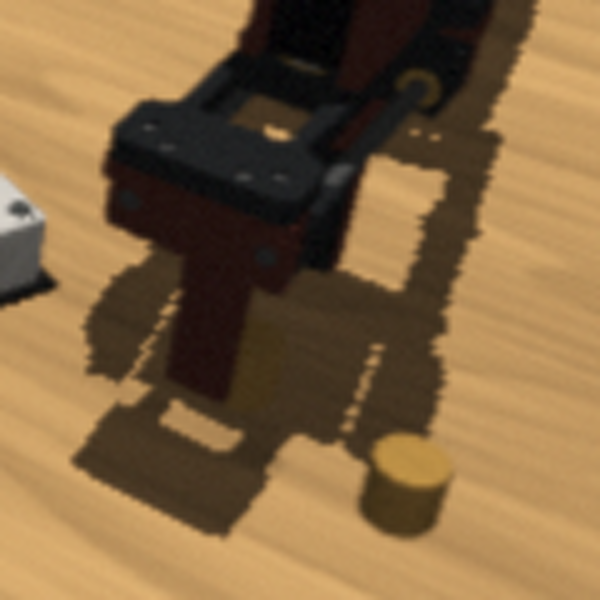

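Readings carry about 1 mm of noise, so I'll go by the commanded pose: (484.2, 121.3, 8.8). I'll shift −1 mm in y, go down 4 mm and close.

>>> apply_moves(
  motion=[
    {"grip": 1,"linear": [-1,0,2],"turn": 0},
    {"grip": 1,"linear": [0,0,2],"turn": 0},
    {"grip": 0.5,"linear": [0,0,0],"turn": 0},
    {"grip": 0.35,"linear": [0,0,0],"turn": 0},
    {"grip": 0.25,"linear": [0,0,0],"turn": 0},
    {"grip": 0.2,"linear": [0,0,0],"turn": 0},
    {"grip": 0.2,"linear": [0,0,0],"turn": 0},
    {"grip": 0.2,"linear": [0,0,0],"turn": 0},
  ],
  newtons=50,
)

```text
time: 6.1
eef_pos: [484.2, 120.3, 4.9]
tcp_rot: [3.142, -0.0, 1.571]
wrist_force: [0.3, 0.5, 0.6]
gripper_width: 0.357
```

>>> apply_moves(
  motion=[
    {"grip": 0.2,"linear": [0,0,0],"turn": 0},
    {"grip": 0.0,"linear": [0,0,0],"turn": 0},
    {"grip": 0.0,"linear": [0,0,0],"turn": 0},
    {"grip": 0.0,"linear": [0,0,0],"turn": 0},
  ],
  newtons=50,
)

```text
time: 6.6
eef_pos: [484.2, 120.3, 4.8]
tcp_rot: [-3.142, 0.0, 1.571]
wrist_force: [-0.0, 0.8, -0.6]
gripper_width: 0.006
```

The fingers have shut completely, so the grasp missed. I'll look.

```bash
python3 - <<'E'
from h import *
s=arm.get_state();print(s['eef_pos'],s['gripper_width'])
for n,b in (('side',(120,130,220,230)),('scene',(310,170,430,270))):
    save(arm.capture(n),n+'4'); a=cv2.imread(f'pics/{n}4.png')[b[1]:b[3],b[0]:b[2]]; cv2.imwrite(f'pics/{n}4c.png',cv2.resize(np.clip(a*1.5,0,255).astype(np.uint8),None,fx=5,fy=5,interpolation=cv2.INTER_CUBIC))
    c=cal(n)
    for d in arm.cut_out('cap_mid',n): print(n,d['conf'],d['at'],atz(c,d['at'],14))
save(arm.capture('wrist'),'wrist4')
E
```

```text
[484.21055221 120.28187306   4.83041173] 0.005508867877084127
scene 0.6 [390.5, 245.8] [506.78651222 196.09563407  14.        ]
scene 0.48 [356.7, 224.9] [492.93107162 122.84720083  14.        ]
```

View pics/side4c.png

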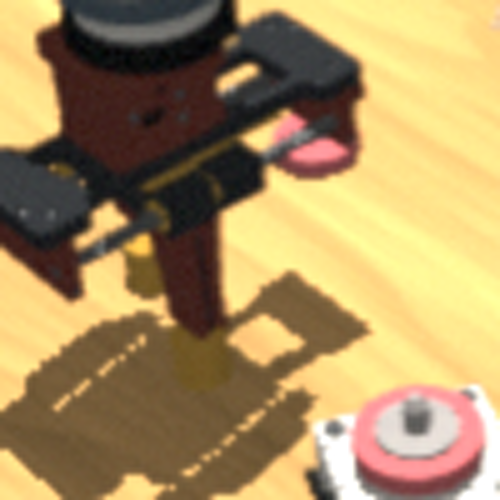

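View pics/scene4c.png

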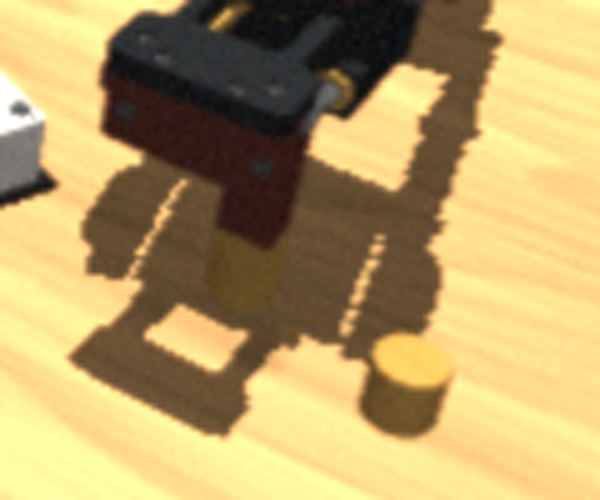

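View pics/wrist4.png

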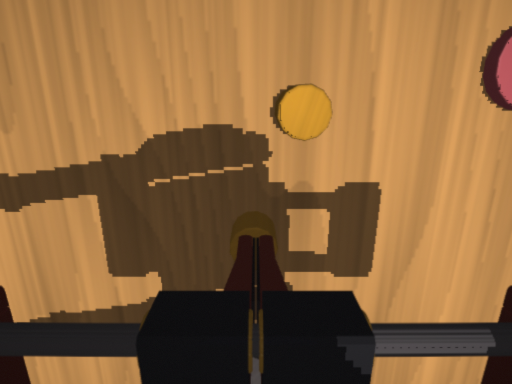

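The shut fingertips appear to sit just above the cap, even though the state says z ≈ 5. I'll check where the tips really are.

```bash
python3 - <<'E'
from h import *
for n in('side','scene','wrist'):
    c=cal(n)
    for p in [(484.2,120.3,5),(484.2,120.3,28),(484.2,120.3,33),(484.3,120.3,0)]: print(n,p,proj(c,p).round(1))
print('crop side tip',120+200/5,130+335/5,'scene',310+262/5,170+245/5)
# open-time fingertips
c=cal('side');print([ (z,proj(c,(484.2-50,121.3,z)).round(1)) for z in (9,30)], 120+120/5,130+365/5)
c=cal('side');print([ (z,proj(c,(484.2+50,121.3,z)).round(1)) for z in (9,30)], 120+285/5,130+272/5)
E
```

```text
side (484.2, 120.3, 5) [160.1 203. ]
side (484.2, 120.3, 28) [158.9 195.9]
side (484.2, 120.3, 33) [158.7 194.3]
side (484.3, 120.3, 0) [160.4 204.4]
scene (484.2, 120.3, 5) [356.7 225.4]
scene (484.2, 120.3, 28) [358.7 216.7]
scene (484.2, 120.3, 33) [359.1 214.7]
scene (484.3, 120.3, 0) [356.3 227.3]
wrist (484.2, 120.3, 5) [254.  232.5]
wrist (484.2, 120.3, 28) [253.8 249.1]
wrist (484.2, 120.3, 33) [253.7 253.2]
wrist (484.3, 120.3, 0) [254.1 229.4]
crop side tip 160.0 197.0 scene 362.4 219.0
[(9, array([142.7, 211.6])), (30, array([141.4, 205.1]))] 144.0 203.0
[(9, array([175.8, 191.9])), (30, array([175. , 185.5]))] 177.0 184.4
```

```bash
python3 - <<'E'
from h import *
for n,b in (('side',(120,130,220,230)),('scene',(310,170,430,270))):
    c=cal(n)
    a=cv2.imread(f'pics/{n}4c.png')
    for z,col in ((5,(0,0,255)),(20,(0,255,0)),(30,(255,0,0))):
        P=[((proj(c,(484.2+sx*13.5,120.3+sy*10,z))-np.array(b[:2])+.5)*5).astype(int) for sx,sy in((-1,-1),(1,-1),(1,1),(-1,1))]
        cv2.polylines(a,[np.array(P)],True,col,1)
    cv2.imwrite(f'pics/{n}4o.png',a)
E
```

```text
(no output)
```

View pics/side4o.png

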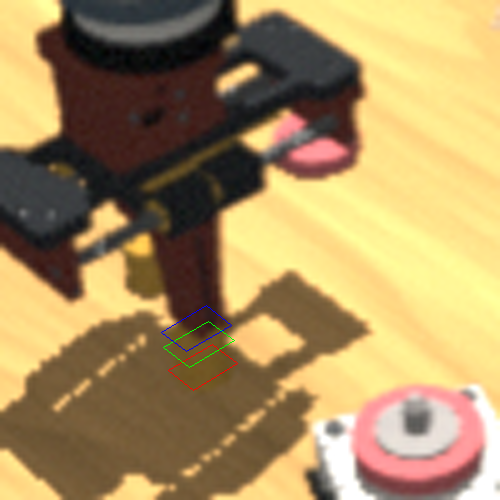

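View pics/scene4o.png

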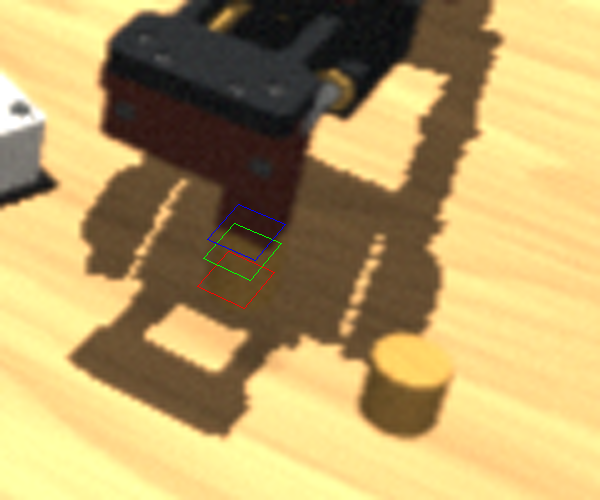

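The real fingertips are about 25 mm behind the stated TCP: they sit near z ≈ 30 while the reading is 5. The cap is undisturbed. I'll open, then go down by feel, checking as I go.

>>> apply_moves(
  motion=[
    {"grip": 1,"linear": [0,0,0],"turn": 0},
    {"grip": 1,"linear": [0,0,0],"turn": 0},
    {"grip": 1,"linear": [0,0,0],"turn": 0},
    {"grip": 1,"linear": [0,0,0],"turn": 0},
    {"grip": 1,"linear": [0,0,0],"turn": 0},
    {"grip": 1,"linear": [0,0,0],"turn": 0},
    {"grip": 1,"linear": [0,0,6],"turn": 0},
    {"grip": 1,"linear": [0,0,6],"turn": 0},
    {"grip": 1,"linear": [0,0,4],"turn": 0},
    {"grip": 1,"linear": [0,0,2],"turn": 0},
    {"grip": 1,"linear": [0,0,0],"turn": 0},
  ],
)

```text
time: 8.22
eef_pos: [484.1, 120.3, -13.3]
tcp_rot: [-3.141, 0.0, 1.571]
wrist_force: [0.0, -0.2, 0.6]
gripper_width: 0.997
```

```bash
python3 - <<'E'
from h import *
s=arm.get_state();e=s['eef_pos'];print(e,s['wrist_force'])
for n,b in (('side',(120,130,220,230)),('scene',(310,170,430,270))):
    save(arm.capture(n),n+'5'); a=cv2.imread(f'pics/{n}5.png')[b[1]:b[3],b[0]:b[2]]; a=cv2.resize(np.clip(a*1.5,0,255).astype(np.uint8),None,fx=5,fy=5,interpolation=cv2.INTER_CUBIC)
    c=cal(n)
    for z,col in ((0,(0,0,255)),(10,(0,255,0)),(20,(255,0,0))):
      for f in (-1,1):
        P=[((proj(c,(e[0]+f*dx,e[1]+sy*10,z))-np.array(b[:2])+.5)*5).astype(int) for dx,sy in((44,-1),(57.5,-1),(57.5,1),(44,1))]
        cv2.polylines(a,[np.array(P)],True,col,1)
    cv2.imwrite(f'pics/{n}5o.png',a)
E
```

```text
[484.11660323 120.28118099 -13.34895723] [ 0.03915614 -0.17840975  0.60232995]
```

View pics/side5o.png

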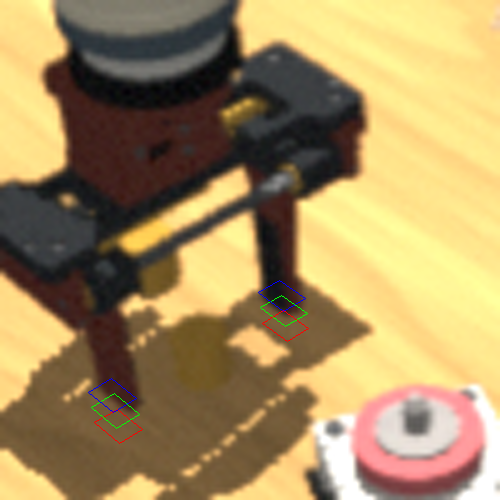

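View pics/scene5o.png

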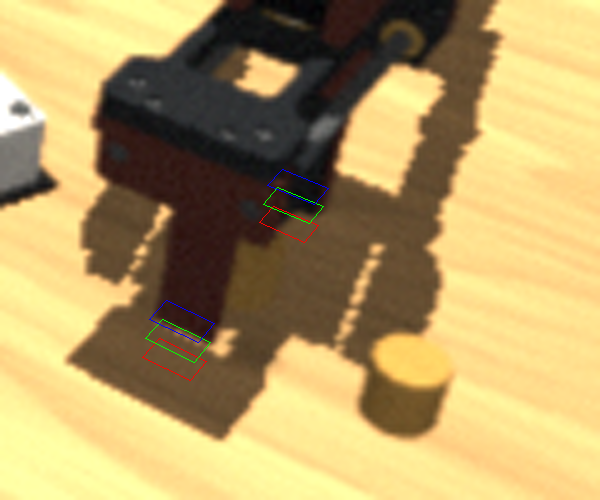

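Tips are at about z ≈ 17 now and centred about the cap. I'll go down 10 more.

>>> apply_moves(
  motion=[
    {"grip": 1,"linear": [0,0,4],"turn": 0},
    {"grip": 1,"linear": [0,0,3],"turn": 0},
    {"grip": 1,"linear": [0,0,2],"turn": 0},
    {"grip": 1,"linear": [0,0,1],"turn": 0},
    {"grip": 1,"linear": [0,0,0],"turn": 0},
  ],
)

```text
time: 8.95
eef_pos: [484.2, 120.3, -23.2]
tcp_rot: [-3.141, 0.0, 1.571]
wrist_force: [-1.0, 0.2, 0.1]
gripper_width: 1.001
```

```bash
python3 - <<'E'
from h import *
s=arm.get_state();e=s['eef_pos'];print(e,s['wrist_force'])
for n,b in (('side',(120,130,220,230)),('scene',(310,170,430,270))):
    save(arm.capture(n),n+'6'); a=cv2.imread(f'pics/{n}6.png')[b[1]:b[3],b[0]:b[2]]; a=cv2.resize(np.clip(a*1.8,0,255).astype(np.uint8),None,fx=5,fy=5,interpolation=cv2.INTER_CUBIC)
    c=cal(n)
    for z,col in ((0,(0,0,255)),(10,(0,255,0))):
      for f in (-1,1):
        P=[((proj(c,(e[0]+f*dx,e[1]+sy*10,z))-np.array(b[:2])+.5)*5).astype(int) for dx,sy in((44,-1),(57.5,-1),(57.5,1),(44,1))]
        cv2.polylines(a,[np.array(P)],True,col,1)
    cv2.imwrite(f'pics/{n}6o.png',a)
E
```

```text
[484.18311384 120.29409106 -23.23839543] [-0.96105363  0.22346947  0.08460903]
```

View pics/side6o.png

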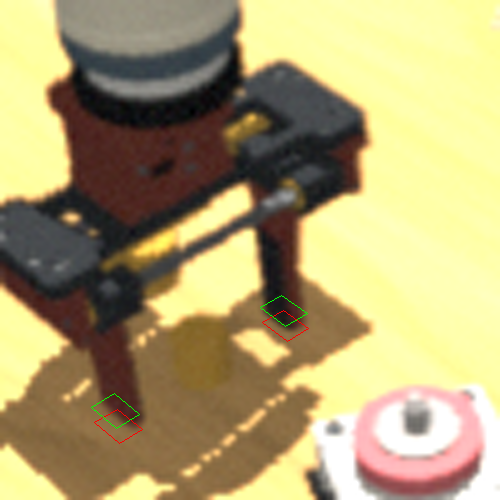

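View pics/scene6o.png

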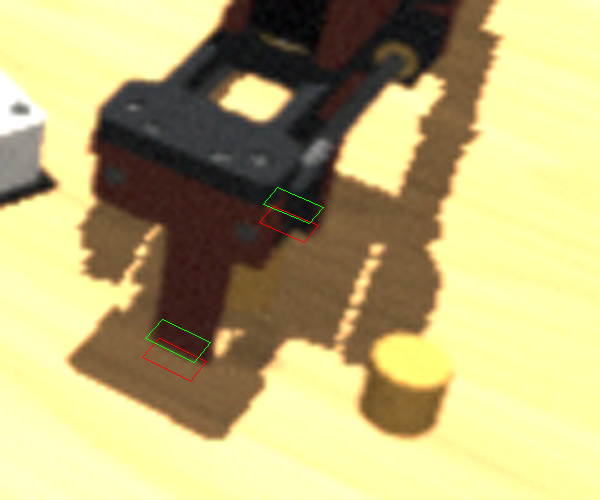

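Tips are at about z ≈ 8. I'll go down 2 more and close.

>>> apply_moves(
  motion=[
    {"grip": 1,"linear": [0,0,2],"turn": 0},
    {"grip": 0.4,"linear": [0,0,0],"turn": 0},
    {"grip": 0.4,"linear": [0,0,0],"turn": 0},
    {"grip": 0.4,"linear": [0,0,0],"turn": 0},
    {"grip": 0.4,"linear": [0,0,0],"turn": 0},
    {"grip": 0.25,"linear": [0,0,0],"turn": 0},
    {"grip": 0.15,"linear": [0,0,0],"turn": 0},
    {"grip": 0.1,"linear": [0,0,0],"turn": 0},
    {"grip": 0.0,"linear": [0,0,0],"turn": 0},
    {"grip": 0.0,"linear": [0,0,0],"turn": 0},
    {"grip": 0.0,"linear": [0,0,0],"turn": 0},
  ],
  newtons=50,
)

```text
time: 10.42
eef_pos: [484.2, 120.3, -25.2]
tcp_rot: [-3.142, -0.0, 1.571]
wrist_force: [0.2, -0.6, 0.7]
gripper_width: 0.302
```

>>> apply_moves(
  motion=[
    {"grip": 0.0,"linear": [0,0,-10],"turn": 0},
    {"grip": 0.0,"linear": [0,0,-20],"turn": 0},
    {"grip": 0.0,"linear": [0,0,-35],"turn": 0},
    {"grip": 0.0,"linear": [0,0,-35],"turn": 0},
    {"grip": 0.0,"linear": [0,0,-20],"turn": 0},
    {"grip": 0.0,"linear": [0,0,0],"turn": 0},
  ],
)

```text
time: 11.18
eef_pos: [485.2, 120.5, 96.6]
tcp_rot: [3.138, -0.001, 1.571]
wrist_force: [0.0, -0.5, -1.3]
gripper_width: 0.302
```

```bash
python3 - <<'E'
from h import *
s=arm.get_state();e=s['eef_pos'];print(e,s['wrist_force'],s['gripper_width'])
for n in ('side','scene','wrist'):
    save(arm.capture(n),n+'7')
    c=cal(n); p=proj(c,e+[0,0,30]); 
    x0,y0=[int(v) for v in p-[50,50]]
    print(n,p)
    for d in arm.cut_out('cap_mid',n): print(d['conf'],d['at'])
    a=cv2.imread(f'pics/{n}7.png')[max(y0,0):y0+110,x0:x0+110]; cv2.imwrite(f'pics/{n}7c.png',cv2.resize(np.clip(a*1.5,0,255).astype(np.uint8),None,fx=5,fy=5,interpolation=cv2.INTER_CUBIC));print(x0,y0)
E
```

```text
[485.20264404 120.46165706  96.59375902] [ 0.00479509 -0.52120297 -1.25527666] 0.3022897634826655
side [153.95691034 162.99559846]
0.64 [148.9, 180.9]
103 112
scene [367.88929743 175.32580078]
0.63 [375.0, 173.9]
0.61 [388.8, 248.9]
317 125
wrist [256.98370019 257.4296436 ]
0.86 [251.1, 268.5]
0.82 [287.5, 105.8]
206 207
```

View pics/side7c.png

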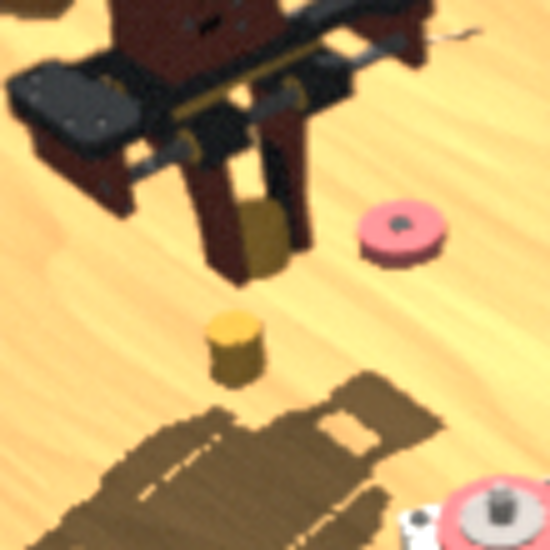

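View pics/scene7c.png

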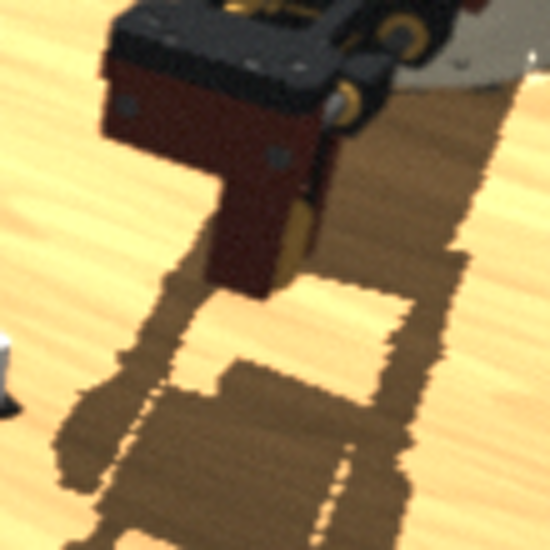

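View pics/wrist7c.png

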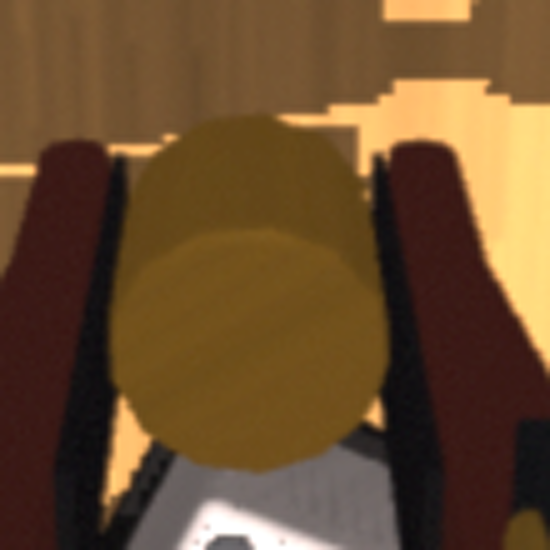

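The cap is held upright between the pads, with its top face at about (255.6, 276.4) in the wrist view. Now I'll work out its offset in the tool.

```bash
python3 - <<'E'
from h import *
for i in range(2):
    s=arm.get_state();e=s['eef_pos'];c=cal('wrist');print(e,s['tcp_rot'])
    p=atz(c,(255.6,276.4),e[2]+53.2);print('cap top rel tcp',p-e, 'w', )
    K,D,r,t=c; R=cv2.Rodrigues(r)[0]; print('cam rel',-R.T@t.ravel()-e)
    # diameter check
    a=atz(c,(206+110/5-.4,276.4),e[2]+53.2);b=atz(c,(206+390/5-.4,276.4),e[2]+53.2);print(np.linalg.norm(a-b))
    arm.capture('wrist')
for n,px in(('side',None),('scene',None)):
    c=cal(n); print(n,proj(c,(484.2,120.3,95+39)))
E
```

```text
[483.46876585 120.16047315  93.24152266] [-3.13902227e+00  4.43549605e-04  1.57075262e+00]
cap top rel tcp [ 1.14660778  0.7287193  53.2       ] w
cam rel [  1.6031291   83.83985908 189.63631348]
26.678625196412657
[483.60040625 120.18527307  93.53716069] [-3.13944244e+00  3.72216902e-04  1.57075945e+00]
cap top rel tcp [ 1.13559156  0.73054357 53.2       ] w
cam rel [  1.52971438  83.82640289 189.63664231]
26.6772755245929
side [153.21987417 160.60753255]
scene [368.82166582 171.60666945]
```

>>> apply_moves(
  motion=[
    {"grip": 0.0,"linear": [-20,1,0],"turn": 0},
    {"grip": 0.0,"linear": [-35,3,0],"turn": 0},
    {"grip": 0.0,"linear": [-40,3,0],"turn": 0},
    {"grip": 0.0,"linear": [-35,2,0],"turn": 0},
    {"grip": 0.0,"linear": [-15,1,0],"turn": 0},
    {"grip": 0.0,"linear": [-4.7,0,8],"turn": 0},
    {"grip": 0.0,"linear": [0,0,12],"turn": 0},
    {"grip": 0.0,"linear": [0,0,6],"turn": 0},
    {"grip": 0.0,"linear": [0,0,0],"turn": 0},
    {"grip": 0.0,"linear": [0,0,0],"turn": 0},
  ],
)

```text
time: 12.82
eef_pos: [494.4, -29.0, 69.1]
tcp_rot: [3.141, -0.0, 1.572]
wrist_force: [-0.8, 0.3, -1.1]
gripper_width: 0.302
```

```bash
python3 - <<'E'
from h import *
s=arm.get_state();e=s['eef_pos'];print(e,s['wrist_force'],s['gripper_width'])
for n in ('side','scene'):
    save(arm.capture(n),n+'8')
    c=cal(n); p=proj(c,(495.3,-28.6,90)); 
    x0,y0=[int(v) for v in p-[50,60]]
    a=cv2.imread(f'pics/{n}8.png')[max(y0,0):y0+110,x0:x0+110]; cv2.imwrite(f'pics/{n}8c.png',cv2.resize(np.clip(a*1.5,0,255).astype(np.uint8),None,fx=5,fy=5,interpolation=cv2.INTER_CUBIC));print(n,x0,y0)
E
```

```text
[494.36571287 -28.95480032  69.05256466] [-0.84455304  0.33697148 -1.09793786] 0.30176071818943107
side 151 144
scene 243 106
```

View pics/side8c.png

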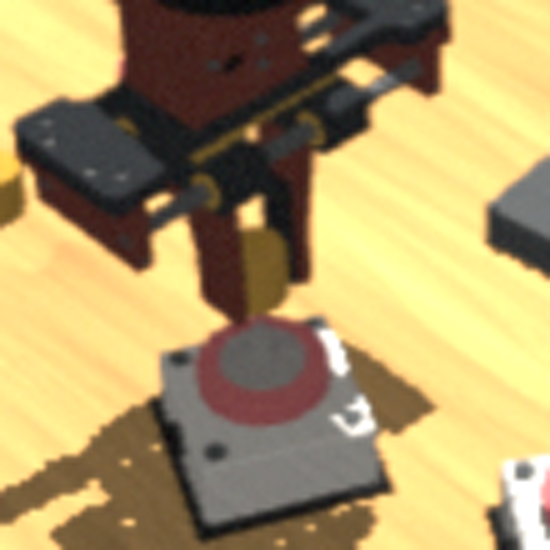

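View pics/scene8c.png

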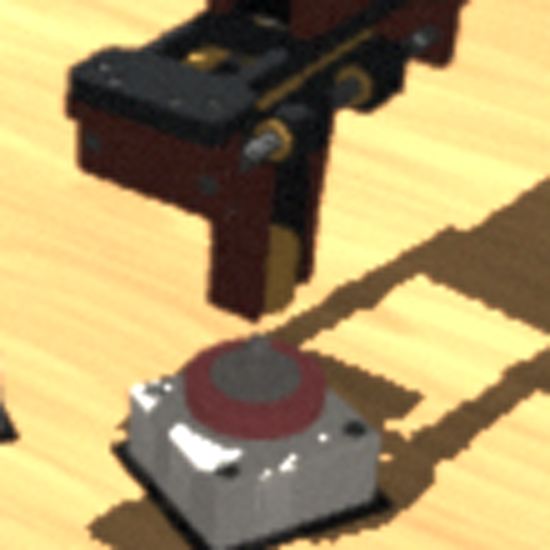

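```bash
python3 - <<'E'
from h import *
off={'side':(151,144),'scene':(243,106)}
for n in off:
    c=cal(n); a=cv2.imread(f'pics/{n}8c.png'); S=lambda p:((proj(c,p)-np.array(off[n])+.5)*5)
    th=np.linspace(0,2*np.pi,60)
    def circ(r,z,col,cx=495.3,cy=-28.6):
        P=np.array([S((cx+r*np.cos(t),cy+r*np.sin(t),z)) for t in th]); cv2.polylines(a,[P.astype(int)],True,col,1); return P.min(0).round(1),P.max(0).round(1)
    print(n,'wheeltop',circ(30,57,(0,255,0)),'washer',circ(19,58,(255,0,0)))
    print('cap rim',circ(13.4,94,(0,0,255)),'top',circ(13.4,122,(0,0,255)))
    cv2.imwrite(f'pics/{n}8o.png',a)
    print('d/dx,d/dy',S((496.3,-28.6,94))-S((495.3,-28.6,94)),S((495.3,-27.6,94))-S((495.3,-28.6,94)))
E
```

```text
side wheeltop (array([192.6, 312.3]), array([329.3, 406.9])) washer (array([217.6, 327.4]), array([304.2, 387.3]))
cap rim (array([224.5, 275.6]), array([287. , 317.7])) top (array([219.8, 226.7]), array([283.5, 268.5]))
d/dx,d/dy [ 1.75565143 -1.11436235] [-1.53393242 -1.10384872]
scene wheeltop (array([179.6, 332.3]), array([323.2, 414.7])) washer (array([205.9, 344.7]), array([296.9, 396.8]))
cap rim (array([223.6, 280.5]), array([289.7, 316.2])) top (array([227.2, 221.7]), array([294.9, 256.5]))
d/dx,d/dy [-1.36710906  1.04870724] [2.05327955 0.82407123]
```

View pics/side8o.png

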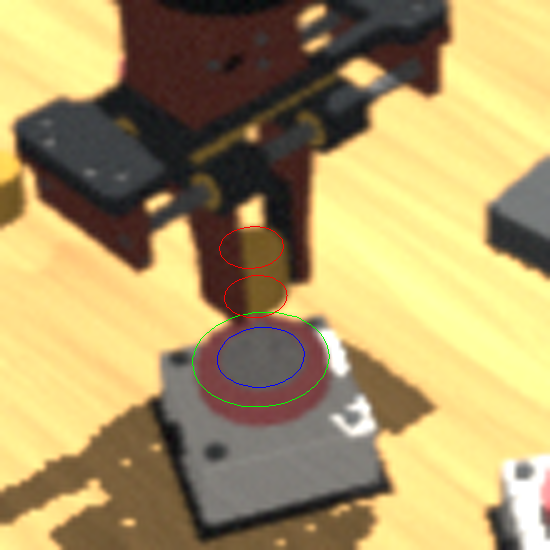

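View pics/scene8o.png

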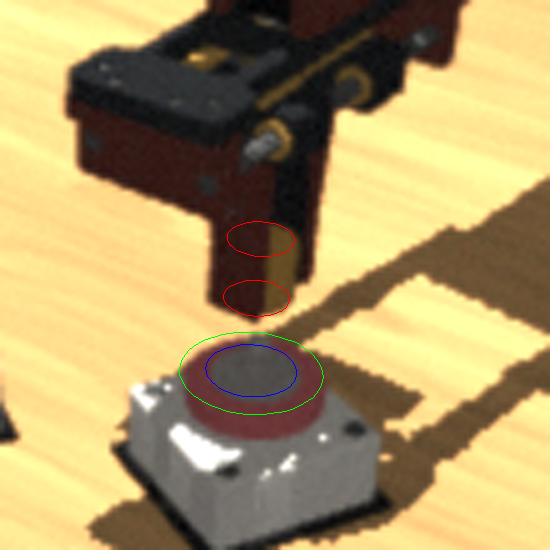

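The outside views suggest the cap is a millimetre or so towards +x/+y of the shaft, which fits the wrist camera's jaw-direction bias. I'll shift by (−1, −0.5), come down to just above the tip, then feel.

>>> apply_moves(
  motion=[
    {"grip": 0.0,"linear": [-0.5,-1,4],"turn": 0},
    {"grip": 0.0,"linear": [0,0,5],"turn": 0},
    {"grip": 0.0,"linear": [0,0,4],"turn": 0},
    {"grip": 0.0,"linear": [0,0,1],"turn": 0},
    {"grip": 0.0,"linear": [0,0,0],"turn": 0},
  ],
)

```text
time: 13.55
eef_pos: [493.2, -29.9, 54.7]
tcp_rot: [-3.141, -0.0, 1.571]
wrist_force: [-0.2, 0.2, -0.1]
gripper_width: 0.304
```

```bash
python3 - <<'E'
from h import *
s=arm.get_state();e=s['eef_pos'];print(e,s['wrist_force'],s['moment'])
for n in ('side','scene'):
    save(arm.capture(n),n+'9')
    c=cal(n); p=proj(c,(495.3,-28.6,80)); 
    x0,y0=[int(v) for v in p-[30,30]]
    a=cv2.imread(f'pics/{n}9.png')[max(y0,0):y0+60,x0:x0+60]; cv2.imwrite(f'pics/{n}9c.png',cv2.resize(np.clip(a*1.8,0,255).astype(np.uint8),None,fx=9,fy=9,interpolation=cv2.INTER_CUBIC));print(n,x0,y0)
s=arm.get_state();print(s['wrist_force'],s['eef_pos'])
E
```

```text
[493.16872574 -29.91596179  54.73227206] [-0.22766949  0.22592377 -0.14084347] [ 0.0366813  -0.02680576 -0.03002328]
side 172 177
scene 263 140
[-0.06382716 -0.17764235  0.06698523] [493.30632621 -29.90427413  54.98146449]
```

View pics/side9c.png

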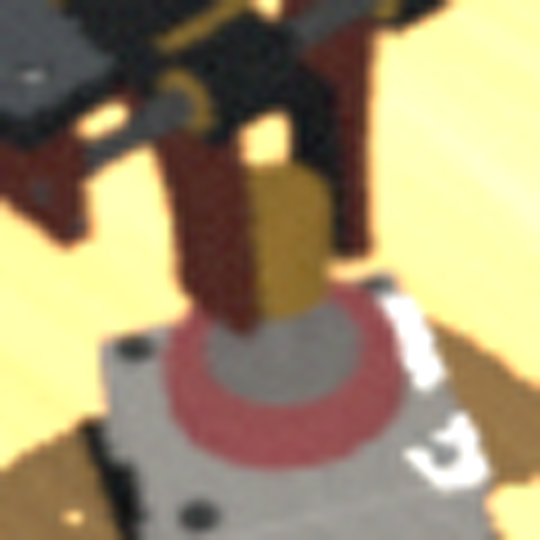

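View pics/scene9c.png

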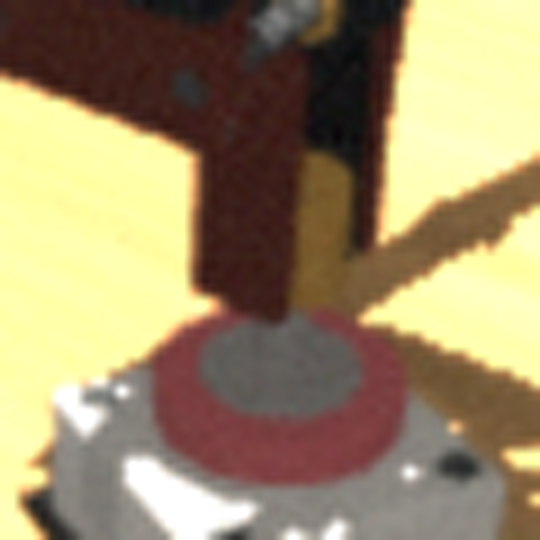

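The views agree to within about 1–1.5 mm, which is their resolution limit. The rest is by feel.

>>> apply_moves(
  motion=[
    {"grip": 0.0,"linear": [0,0,2],"turn": 0},
    {"grip": 0.0,"linear": [0,0,1],"turn": 0},
    {"grip": 0.0,"linear": [0,0,1],"turn": 0},
    {"grip": 0.0,"linear": [0,0,1],"turn": 0},
    {"grip": 0.0,"linear": [0,0,0],"turn": 0},
  ],
)

```text
time: 14.28
eef_pos: [493.1, -29.9, 49.7]
tcp_rot: [-3.141, -0.0, 1.571]
wrist_force: [0.5, 0.3, -0.0]
gripper_width: 0.305
```

>>> apply_moves(
  motion=[
    {"grip": 0.0,"linear": [0,0,0.5],"turn": 0},
    {"grip": 0.0,"linear": [0,0,0.5],"turn": 0},
    {"grip": 0.0,"linear": [0,0,0],"turn": 0},
  ],
)

```text
time: 14.65
eef_pos: [493.2, -29.9, 48.8]
tcp_rot: [-3.141, 0.0, 1.571]
wrist_force: [0.3, 0.1, 0.1]
gripper_width: 0.302
```

>>> apply_moves(
  motion=[
    {"grip": 0.0,"linear": [0,0,0.5],"turn": 0},
    {"grip": 0.0,"linear": [0,0,0.5],"turn": 0},
    {"grip": 0.0,"linear": [0,0,0],"turn": 0},
  ],
)

```text
time: 15.02
eef_pos: [493.3, -29.9, 47.9]
tcp_rot: [3.141, -0.0, 1.571]
wrist_force: [-0.2, 0.6, 0.2]
gripper_width: 0.301
```

>>> apply_moves(
  motion=[
    {"grip": 0.0,"linear": [0,0,0.5],"turn": 0},
    {"grip": 0.0,"linear": [0,0,0.5],"turn": 0},
    {"grip": 0.0,"linear": [0,0,0],"turn": 0},
  ],
)

```text
time: 15.4
eef_pos: [493.6, -29.8, 47.2]
tcp_rot: [3.141, -0.0, 1.571]
wrist_force: [0.8, 1.8, 1.6]
gripper_width: 0.299
```

>>> apply_moves(
  motion=[
    {"grip": 0.0,"linear": [0,0,0.5],"turn": 0},
    {"grip": 0.0,"linear": [0,0,0.5],"turn": 0},
    {"grip": 0.0,"linear": [0,0,0],"turn": 0},
  ],
)

```text
time: 15.78
eef_pos: [493.8, -29.6, 46.3]
tcp_rot: [3.14, -0.0, 1.571]
wrist_force: [2.0, 2.5, 4.6]
gripper_width: 0.299
```

>>> apply_moves(
  motion=[
    {"grip": 0.0,"linear": [0,0,0.5],"turn": 0},
    {"grip": 0.0,"linear": [0,0,0.5],"turn": 0},
    {"grip": 0.0,"linear": [0,0,0],"turn": 0},
  ],
)

```text
time: 16.15
eef_pos: [494.0, -29.5, 45.7]
tcp_rot: [3.14, -0.001, 1.571]
wrist_force: [2.9, 3.7, 6.4]
gripper_width: 0.303
```

The shaft pushes the cap towards +x, +y, and the arm gives about 3–4 N/mm. I'll follow that to relieve the side force.

>>> apply_moves(
  motion=[
    {"grip": 0.0,"linear": [0.5,0.4,0],"turn": 0},
    {"grip": 0.0,"linear": [0.5,0.4,0],"turn": 0},
    {"grip": 0.0,"linear": [0,0,0],"turn": 0},
  ],
)

```text
time: 16.52
eef_pos: [494.2, -29.0, 44.8]
tcp_rot: [3.141, 0.0, 1.571]
wrist_force: [2.9, 1.2, 2.8]
gripper_width: 0.306
```

>>> apply_moves(
  motion=[
    {"grip": 0.0,"linear": [0,0,0],"turn": 0},
  ],
)

```text
time: 16.65
eef_pos: [494.1, -29.0, 44.7]
tcp_rot: [3.141, 0.0, 1.571]
wrist_force: [2.8, 1.2, 2.6]
gripper_width: 0.305
```

>>> apply_moves(
  motion=[
    {"grip": 0.0,"linear": [0.2,0.5,0],"turn": 0},
    {"grip": 0.0,"linear": [0.2,0.4,0],"turn": 0},
    {"grip": 0.0,"linear": [0,0,0],"turn": 0},
  ],
)

```text
time: 17.02
eef_pos: [494.3, -28.8, 44.4]
tcp_rot: [-3.14, 0.0, 1.571]
wrist_force: [0.7, -0.3, 1.4]
gripper_width: 0.298
```

>>> apply_moves(
  motion=[
    {"grip": 0.0,"linear": [0,0,0.5],"turn": 0},
    {"grip": 0.0,"linear": [0,0,0],"turn": 0},
  ],
)

```text
time: 17.27
eef_pos: [494.5, -28.7, 44.1]
tcp_rot: [-3.141, 0.0, 1.571]
wrist_force: [-1.9, -0.6, 1.6]
gripper_width: 0.298
```

>>> apply_moves(
  motion=[
    {"grip": 0.0,"linear": [0,-0.5,0],"turn": 0},
    {"grip": 0.0,"linear": [0,0,0],"turn": 0},
  ],
)

```text
time: 17.52
eef_pos: [494.4, -28.7, 44.2]
tcp_rot: [3.142, 0.0, 1.571]
wrist_force: [1.1, -1.7, 0.8]
gripper_width: 0.305
```

>>> apply_moves(
  motion=[
    {"grip": 0.0,"linear": [0,0,0],"turn": 0},
  ],
)

```text
time: 17.65
eef_pos: [494.4, -28.6, 44.2]
tcp_rot: [3.142, 0.0, 1.571]
wrist_force: [0.7, -1.7, 0.7]
gripper_width: 0.301
```

>>> apply_moves(
  motion=[
    {"grip": 0.0,"linear": [0,0,0.5],"turn": 0},
    {"grip": 0.0,"linear": [0,0,0],"turn": 0},
  ],
)

```text
time: 17.9
eef_pos: [494.5, -28.6, 44.1]
tcp_rot: [3.141, 0.0, 1.571]
wrist_force: [0.1, -1.9, 1.9]
gripper_width: 0.301
```

>>> apply_moves(
  motion=[
    {"grip": 0.0,"linear": [-0.4,0,0],"turn": 0},
    {"grip": 0.0,"linear": [0,0,0],"turn": 0},
  ],
)

```text
time: 18.15
eef_pos: [494.5, -28.7, 44.0]
tcp_rot: [3.141, -0.0, 1.571]
wrist_force: [-0.5, -0.0, 2.8]
gripper_width: 0.306
```

>>> apply_moves(
  motion=[
    {"grip": 0.0,"linear": [0,0,0.5],"turn": 0},
    {"grip": 0.0,"linear": [0,0,0.5],"turn": 0},
    {"grip": 0.0,"linear": [0,0,0],"turn": 0},
  ],
)

```text
time: 18.52
eef_pos: [494.6, -28.8, 43.3]
tcp_rot: [3.141, -0.0, 1.571]
wrist_force: [-0.7, 0.1, 5.6]
gripper_width: 0.302
```

The cap is centred now, side force near zero, and the bite is starting. I'll press on straight down.

>>> apply_moves(
  motion=[
    {"grip": 0.0,"linear": [0,0,0.5],"turn": 0},
    {"grip": 0.0,"linear": [0,0,0.5],"turn": 0},
    {"grip": 0.0,"linear": [0,0,0],"turn": 0},
  ],
)

```text
time: 18.9
eef_pos: [494.7, -28.8, 42.6]
tcp_rot: [3.141, -0.0, 1.571]
wrist_force: [-1.7, 0.5, 6.0]
gripper_width: 0.304
```

>>> apply_moves(
  motion=[
    {"grip": 0.0,"linear": [0,0,0.5],"turn": 0},
    {"grip": 0.0,"linear": [0,0,0.5],"turn": 0},
    {"grip": 0.0,"linear": [0,0,0],"turn": 0},
  ],
)

```text
time: 19.27
eef_pos: [494.8, -28.8, 41.9]
tcp_rot: [3.14, -0.0, 1.571]
wrist_force: [-2.1, 0.2, 7.6]
gripper_width: 0.303
```

>>> apply_moves(
  motion=[
    {"grip": 0.0,"linear": [0,0,0.5],"turn": 0},
    {"grip": 0.0,"linear": [0,0,0.5],"turn": 0},
    {"grip": 0.0,"linear": [0,0,0],"turn": 0},
  ],
)

```text
time: 19.65
eef_pos: [494.8, -28.8, 41.2]
tcp_rot: [3.14, -0.0, 1.571]
wrist_force: [-2.9, 0.6, 8.3]
gripper_width: 0.299
```

>>> apply_moves(
  motion=[
    {"grip": 0.0,"linear": [-0.1,-0.6,0],"turn": 0},
    {"grip": 0.0,"linear": [0,0,0],"turn": 0},
  ],
)

```text
time: 19.9
eef_pos: [494.8, -28.8, 41.3]
tcp_rot: [3.139, -0.0, 1.571]
wrist_force: [-1.2, 0.6, 8.5]
gripper_width: 0.304
```

>>> apply_moves(
  motion=[
    {"grip": 0.0,"linear": [0,0,0.5],"turn": 0},
    {"grip": 0.0,"linear": [0,0,0.5],"turn": 0},
    {"grip": 0.0,"linear": [0,0,0],"turn": 0},
  ],
)

```text
time: 20.27
eef_pos: [494.8, -28.8, 40.4]
tcp_rot: [3.139, -0.0, 1.571]
wrist_force: [0.1, 0.1, 8.1]
gripper_width: 0.301
```

>>> apply_moves(
  motion=[
    {"grip": 0.0,"linear": [0,0,0.5],"turn": 0},
    {"grip": 0.0,"linear": [0,0,0.5],"turn": 0},
    {"grip": 0.0,"linear": [0,0,0],"turn": 0},
  ],
)

```text
time: 20.65
eef_pos: [494.8, -28.8, 39.7]
tcp_rot: [3.139, -0.0, 1.571]
wrist_force: [-1.0, 0.5, 11.0]
gripper_width: 0.302
```

>>> apply_moves(
  motion=[
    {"grip": 0.0,"linear": [0,0,0.5],"turn": 0},
    {"grip": 0.0,"linear": [0,0,0],"turn": 0},
  ],
)

```text
time: 20.9
eef_pos: [494.8, -28.8, 39.2]
tcp_rot: [3.139, -0.0, 1.571]
wrist_force: [-1.7, 0.2, 11.2]
gripper_width: 0.305
```

>>> apply_moves(
  motion=[
    {"grip": 0.0,"linear": [0,0,0.5],"turn": 0},
    {"grip": 0.0,"linear": [0,0,0],"turn": 0},
  ],
)

```text
time: 21.15
eef_pos: [494.6, -28.9, 38.0]
tcp_rot: [3.139, -0.0, 1.571]
wrist_force: [-0.2, 0.1, 6.9]
gripper_width: 0.302
```

>>> apply_moves(
  motion=[
    {"grip": 0.0,"linear": [0,0,0.5],"turn": 0},
    {"grip": 0.0,"linear": [0,0,0],"turn": 0},
  ],
)

```text
time: 21.4
eef_pos: [494.6, -28.9, 37.3]
tcp_rot: [3.139, -0.0, 1.571]
wrist_force: [-0.2, -0.2, 6.4]
gripper_width: 0.302
```

>>> apply_moves(
  motion=[
    {"grip": 0.0,"linear": [0,0,0.5],"turn": 0},
    {"grip": 0.0,"linear": [0,0,0],"turn": 0},
  ],
)

```text
time: 21.65
eef_pos: [494.6, -28.9, 36.8]
tcp_rot: [3.139, -0.0, 1.571]
wrist_force: [0.3, 0.4, 6.4]
gripper_width: 0.302
```

The bite gave way at 12 mm depth, as expected. Sliding force is now steady at about 6.4 N, so the target is about 12.4 N.

>>> apply_moves(
  motion=[
    {"grip": 0.0,"linear": [0,0,0.5],"turn": 0},
    {"grip": 0.0,"linear": [0,0,0],"turn": 0},
  ],
)

```text
time: 21.9
eef_pos: [494.6, -28.9, 36.3]
tcp_rot: [3.139, -0.0, 1.571]
wrist_force: [0.5, 0.5, 5.3]
gripper_width: 0.302
```

>>> apply_moves(
  motion=[
    {"grip": 0.0,"linear": [0,0,0.5],"turn": 0},
    {"grip": 0.0,"linear": [0,0,0],"turn": 0},
  ],
)

```text
time: 22.15
eef_pos: [494.6, -28.9, 35.8]
tcp_rot: [3.139, -0.0, 1.571]
wrist_force: [-0.2, 0.3, 6.9]
gripper_width: 0.302
```

>>> apply_moves(
  motion=[
    {"grip": 0.0,"linear": [0,0,0.5],"turn": 0},
    {"grip": 0.0,"linear": [0,0,0],"turn": 0},
  ],
)

```text
time: 22.4
eef_pos: [494.6, -28.9, 35.3]
tcp_rot: [3.139, -0.0, 1.571]
wrist_force: [0.4, 0.6, 6.1]
gripper_width: 0.303
```

>>> apply_moves(
  motion=[
    {"grip": 0.0,"linear": [0,0,0.5],"turn": 0},
    {"grip": 0.0,"linear": [0,0,0],"turn": 0},
  ],
)

```text
time: 22.65
eef_pos: [494.6, -28.9, 34.9]
tcp_rot: [3.139, -0.0, 1.571]
wrist_force: [-0.1, -0.2, 6.2]
gripper_width: 0.306
```

>>> apply_moves(
  motion=[
    {"grip": 0.0,"linear": [0,0,0.5],"turn": 0},
    {"grip": 0.0,"linear": [0,0,0],"turn": 0},
  ],
)

```text
time: 22.9
eef_pos: [494.6, -28.9, 34.4]
tcp_rot: [3.139, -0.0, 1.571]
wrist_force: [0.1, 0.6, 7.3]
gripper_width: 0.304
```

>>> apply_moves(
  motion=[
    {"grip": 0.0,"linear": [0,0,0.5],"turn": 0},
    {"grip": 0.0,"linear": [0,0,0],"turn": 0},
  ],
)

```text
time: 23.15
eef_pos: [494.6, -28.9, 33.9]
tcp_rot: [3.139, -0.0, 1.571]
wrist_force: [-0.1, 0.3, 6.0]
gripper_width: 0.298
```

>>> apply_moves(
  motion=[
    {"grip": 0.0,"linear": [0,0,0.5],"turn": 0},
    {"grip": 0.0,"linear": [0,0,0],"turn": 0},
  ],
)

```text
time: 23.4
eef_pos: [494.6, -28.9, 33.4]
tcp_rot: [3.139, -0.0, 1.571]
wrist_force: [-0.6, 0.2, 6.2]
gripper_width: 0.298
```

>>> apply_moves(
  motion=[
    {"grip": 0.0,"linear": [0,0,0.5],"turn": 0},
    {"grip": 0.0,"linear": [0,0,0],"turn": 0},
  ],
)

```text
time: 23.65
eef_pos: [494.6, -28.9, 32.9]
tcp_rot: [3.139, -0.0, 1.571]
wrist_force: [0.1, 0.1, 6.0]
gripper_width: 0.297
```

>>> apply_moves(
  motion=[
    {"grip": 0.0,"linear": [0,0,0.5],"turn": 0},
    {"grip": 0.0,"linear": [0,0,0],"turn": 0},
  ],
)

```text
time: 23.9
eef_pos: [494.6, -28.9, 32.4]
tcp_rot: [3.139, -0.0, 1.571]
wrist_force: [-0.4, -0.9, 7.3]
gripper_width: 0.304
```

>>> apply_moves(
  motion=[
    {"grip": 0.0,"linear": [0,0,0.5],"turn": 0},
    {"grip": 0.0,"linear": [0,0,0],"turn": 0},
  ],
)

```text
time: 24.15
eef_pos: [494.7, -28.9, 32.3]
tcp_rot: [3.139, -0.0, 1.571]
wrist_force: [-1.8, -0.6, 7.8]
gripper_width: 0.305
```

The rim is meeting the washer: travel has stalled near z 32.3. Small steps now.

>>> apply_moves(
  motion=[
    {"grip": 0.0,"linear": [0,0,0.4],"turn": 0},
    {"grip": 0.0,"linear": [0,0,0],"turn": 0},
  ],
)

```text
time: 24.4
eef_pos: [494.7, -28.9, 32.2]
tcp_rot: [3.139, -0.0, 1.571]
wrist_force: [-1.0, 0.2, 10.2]
gripper_width: 0.304
```

>>> apply_moves(
  motion=[
    {"grip": 0.0,"linear": [0,0,0],"turn": 0},
  ],
)

```text
time: 24.52
eef_pos: [494.7, -28.9, 32.1]
tcp_rot: [3.139, -0.0, 1.571]
wrist_force: [-1.8, 0.4, 10.7]
gripper_width: 0.301
```

>>> apply_moves(
  motion=[
    {"grip": 0.0,"linear": [0,0,0.4],"turn": 0},
    {"grip": 0.0,"linear": [0,0,0],"turn": 0},
  ],
)

```text
time: 24.78
eef_pos: [494.7, -28.9, 32.0]
tcp_rot: [3.139, -0.0, 1.571]
wrist_force: [-2.5, 0.5, 10.6]
gripper_width: 0.301
```

>>> apply_moves(
  motion=[
    {"grip": 0.0,"linear": [0,0,0],"turn": 0},
  ],
)

```text
time: 24.9
eef_pos: [494.7, -28.9, 32.0]
tcp_rot: [3.139, -0.0, 1.571]
wrist_force: [-2.4, 0.1, 11.5]
gripper_width: 0.304
```

>>> apply_moves(
  motion=[
    {"grip": 0.0,"linear": [0,0,0.4],"turn": 0},
    {"grip": 0.0,"linear": [0,0,0],"turn": 0},
  ],
)

```text
time: 25.15
eef_pos: [494.7, -28.9, 31.9]
tcp_rot: [3.139, 0.0, 1.571]
wrist_force: [-3.5, 1.1, 12.6]
gripper_width: 0.305
```

>>> apply_moves(
  motion=[
    {"grip": 0.0,"linear": [0,0,0],"turn": 0},
  ],
)

```text
time: 25.28
eef_pos: [494.7, -28.9, 31.9]
tcp_rot: [3.139, 0.0, 1.571]
wrist_force: [-3.7, 0.8, 12.8]
gripper_width: 0.299
```

Force is 12.7 N against 6.4 N sliding, so the clamp is about 6 N. I'm stopping here. I'll unload the arm's spring-back before opening.

>>> apply_moves(
  motion=[
    {"grip": 0.0,"linear": [0,0,-0.5],"turn": 0},
    {"grip": 0.0,"linear": [0,0,-0.5],"turn": 0},
    {"grip": 0.0,"linear": [0,0,-0.5],"turn": 0},
    {"grip": 0.0,"linear": [0,0,0],"turn": 0},
  ],
)

```text
time: 25.78
eef_pos: [494.6, -28.9, 32.0]
tcp_rot: [3.139, -0.0, 1.571]
wrist_force: [1.9, 1.0, 7.0]
gripper_width: 0.3
```

>>> apply_moves(
  motion=[
    {"grip": 0.0,"linear": [0,0.3,-0.4],"turn": 0},
    {"grip": 0.0,"linear": [0,0.2,-0.4],"turn": 0},
    {"grip": 0.0,"linear": [0,0,-0.3],"turn": 0},
    {"grip": 0.0,"linear": [0,0,0],"turn": 0},
  ],
)

```text
time: 26.28
eef_pos: [494.5, -28.9, 32.0]
tcp_rot: [3.141, -0.0, 1.571]
wrist_force: [2.9, 1.1, 1.6]
gripper_width: 0.306
```

The load is off and the cap held at z 32.0. Now I open.

>>> apply_moves(
  motion=[
    {"grip": 0.35,"linear": [0,0.3,0],"turn": 0},
    {"grip": 0.6,"linear": [0,0,0],"turn": 0},
    {"grip": 0.9,"linear": [0,0,0],"turn": 0},
    {"grip": 1,"linear": [0,0,0],"turn": 0},
    {"grip": 1,"linear": [0,0,0],"turn": 0},
    {"grip": 1,"linear": [0,0,0],"turn": 0},
  ],
)

```text
time: 27.02
eef_pos: [494.6, -29.0, 32.2]
tcp_rot: [-3.142, -0.0, 1.571]
wrist_force: [-0.4, -0.2, 0.9]
gripper_width: 0.879
```

```bash
python3 - <<'E'
from h import *
s=arm.get_state();e=s['eef_pos'];print(e,s['wrist_force'],s['gripper_width'])
for n in ('side','scene'):
    save(arm.capture(n),n+'10')
    c=cal(n); p=proj(c,(495.3,-28.6,70)); 
    x0,y0=[int(v) for v in p-[50,50]]
    a=cv2.imread(f'pics/{n}10.png')[max(y0,0):y0+100,x0:x0+100]; cv2.imwrite(f'pics/{n}10c.png',cv2.resize(np.clip(a*1.6,0,255).astype(np.uint8),None,fx=5,fy=5,interpolation=cv2.INTER_CUBIC))
E
```

```text
[494.60449989 -28.9944426   32.24133887] [-0.40960759 -0.21182953  0.86836582] 0.8788852131186227
```

View pics/side10c.png

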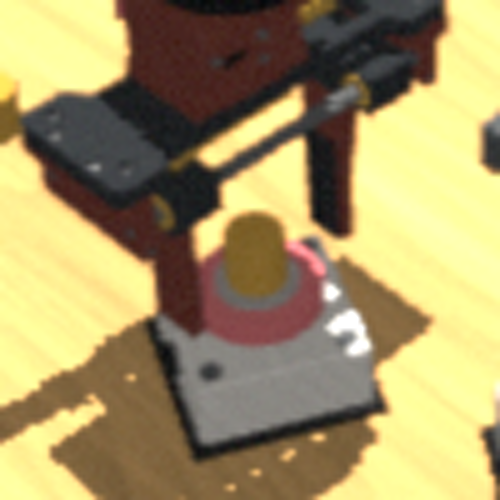

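View pics/scene10c.png

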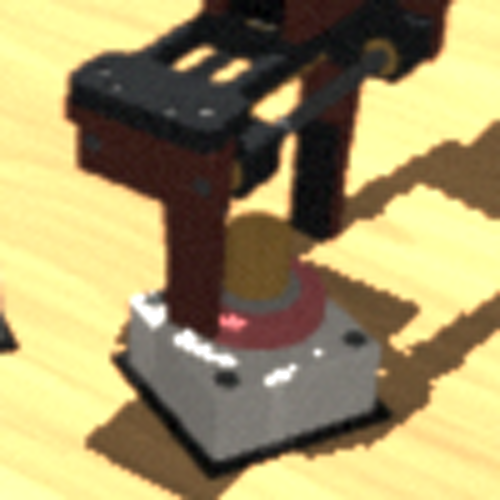

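The cap is upright and centred on the washer, free of the fingers. I'll retreat upward.

>>> apply_moves(
  motion=[
    {"grip": 1,"linear": [0,0,-10],"turn": 0},
    {"grip": 1,"linear": [0,0,-25],"turn": 0},
    {"grip": 1,"linear": [0,0,-40],"turn": 0},
    {"grip": 1,"linear": [0,0,-40],"turn": 0},
    {"grip": 1,"linear": [-30,0,-20],"turn": 0},
    {"grip": 1,"linear": [-30,0,0],"turn": 0},
    {"grip": 1,"linear": [0,0,0],"turn": 0},
    {"grip": 1,"linear": [0,0,0],"turn": 0},
  ],
)

```text
time: 28.12
eef_pos: [494.5, -88.5, 167.4]
tcp_rot: [-3.142, -0.001, 1.571]
wrist_force: [1.0, 0.4, 0.3]
gripper_width: 0.998
```

```bash
python3 - <<'E'
from h import *
s=arm.get_state();e=s['eef_pos'];print(s['time'],e,s['wrist_force'])
for n in ('side','scene','wrist'):
    im=arm.capture(n); save(im,n+'11'); c=cal(n)
    for l in ('cap_mid','spare_wheel','bench_block','burr_box'):
        print(n,l,[(round(d['conf'],2),np.round(d['at'],1)) for d in arm.cut_out(l,n)])
a=cv2.imread('pics/side11.png')[170:270,155:275];b=cv2.imread('pics/scene11.png')[120:220,240:360]
cv2.imwrite('pics/end.png',cv2.resize(np.vstack([a,b]),None,fx=3,fy=3,interpolation=cv2.INTER_CUBIC))
E
```

```text
28.125 [494.54645522 -88.54522521 167.36247552] [0.97693382 0.38190482 0.28735214]
side cap_mid [(0.6, array([148.6, 181.2])), (0.57, array([200.3, 209.5]))]
side spare_wheel []
side bench_block [(0.92, array([267.5, 186. ]))]
side burr_box [(0.59, array([318.8, 302.5]))]
scene cap_mid [(0.74, array([292.9, 175.4])), (0.71, array([389.2, 247. ]))]
scene spare_wheel [(0.69, array([371. , 301.5]))]
scene bench_block [(0.93, array([229. , 254.6]))]
scene burr_box [(0.69, array([190.1, 155.1])), (0.51, array([292. , 197.4]))]
wrist cap_mid [(0.7, array([253.6, 124. ]))]
wrist spare_wheel []
wrist bench_block [(0.62, array([461.1, 115. ]))]
wrist burr_box [(0.61, array([268.7, 370.6]))]
```

View pics/end.png

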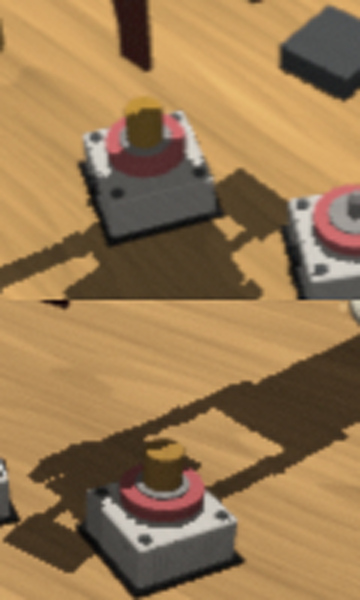

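View pics/wrist11.png

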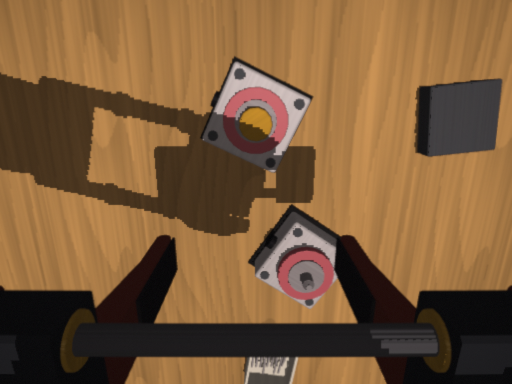

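The cap stands upright and concentric on the washer at (256,124) in the wrist view, and the bystanders are where they were. I'll hand it in.

```bash
python3 -c "
from bench import arm
print(arm.finish_job())"
```

```text
the job is handed in; nothing more can be done
None
```

The brass cap is pressed onto the shaft of the spindle nearest the base and let go, and I handed the job in at about 28 s of the 61 s allowed. No verdict is reported.

- **Fit:** I took the cap farthest to the robot's right. Side forces of up to about 4 N at the tip guided me to re-centre it. The teeth gave at about 12 mm, with a peak of about 11 N, and then it slid at about 6.4 N.
- **Clamp:** The rim met the washer at about 18 mm below the tip. I stopped at 12.7 N, so the clamp should be about 6 N. The extra travel of about 0.5 mm agrees. I did not measure the clamp again after letting go.
- **Last checks:** Before opening I took the load off, and the cap stayed at its height. The final pictures show it upright and centred on the washer, with the gripper clear. The spare wheel, bench block and burr box are where they started to within a couple of pixels. The spare wheel was detected only in the scene camera.

**What disagreed or failed:**
- The first grasp closed on air above the cap. The fingertips turned out to be about 25–30 mm behind the stated TCP, so I corrected the height from the pictures.
- The cap measured about 26.7 mm wide, both by the gripper and in the wrist picture, not 28 mm.
- The side and scene views could not settle the last 1–2 mm of centring, so that was done by feel. During the last press the side force rose to about 3.7 N, and it was gone on release.

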